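# Reload the test reader and start the run

### The arm

A 7-joint arm with a two-finger parallel gripper is mounted at the origin on the work surface. World frame = base frame: x ahead of the robot, y to its left, z up, the work surface at z = 0. Lengths are in m, angles in degrees, forces in N, time in s.
With the tool pointing down it reaches from about 0.425 to 0.95 m from the base axis. Payload 16.7 kg.
Tool frame: the origin (TCP) lies between the finger pads; the fingertips stand 14 mm ahead of it and the grasp point (between the pads) lies 5 mm behind it (ctrl.tip_extent is the distance from the TCP to the fingertips, in m); z points along the fingers, y is the line along which they close (so a half turn about z gives the same grasp; the last joint's range is limited). The gripper opens to 94 mm and grips with 3 to 60 N. Pads are 16 mm wide; open, the fingers measure 119 mm over their backs; the gripper's body (75 mm by 177 mm) begins 78 mm behind the grasp point.
Start: joints at [61.793, 24.414, 4.234, 92.017, -1.954, 63.644, -3.845], TCP at [0.227, -0.636, 0.219] pointing down, gripper open.
Joint ranges: [-163.25, 163.25], [-28.42, 122.38], [-70.27, 78.77], [12.13, 141.07], [-58.53, 238.53], [9.26, 117.41], [-156.51, 156.51]. Speed limits (degrees/s): [108.29, 108.29, 136.94, 136.94, 172.46, 172.46, 172.46].

### API

Orientations are given as a 3x3 rotation matrix whose columns are the frame's x, y, z axes.
In Python, from plant import ctrl gives the robot as it stands.
- The arm moves only by the tool drive_tool, never from a script. Its argument "targets" is one flat list of numbers, 7 for each row, row after row: the shift along the tool's x, y, z each as a share of 20 mm, from -1 to 1, then the turn, a rotation vector about the tool's x, y, z each as a share of 0.1 rad, from -1 to 1, then the opening, from 0 (shut) to 1 (fully open). A call has 1 to 8 rows; each row shifts and turns the commanded pose from where the row before left it, along the tool's axes as they then stand; what a row does not reach is not made up. A row lasts 1/10 s, in which the tool goes at most 50 mm and 8.59 degrees, less where a joint would pass 70% of its speed; a pose out of reach is approached as far as the arm can. A call with a number of a shift or a turn outside -1 to 1 is refused whole. A call with a gripper value outside its range is refused whole. The fingers move at their own pace and stop on an object; "grip_force" is the grip in N (left out, the last holds). Time passes only in rows, so rows that do not move let the fingers close. It gives the time, the measured TCP pose, the force, the opening and the grip force at its end, in the units of the state.
- ctrl.observe(): the state, without advancing time (a new reading comes with each control period).
- ctrl.snapshot(name): name is "scene" or "top" or "wrist"; returns the picture (400x640x3 uint8, red, green, blue); there is no depth.
- ctrl.calibration(name): a dict with "fx", "fy", "cx", "cy" (pixels), "distortion" ([k1, k2, p1, p2, k3] as OpenCV has them; the pictures are not rectified), "cam_to_world" (4x4, takes a point from camera to world coordinates); the wrist camera has in their place "tool_from_camera" (4x4, takes a point from camera to tool coordinates, whose origin is the TCP and whose axes are the flange's). Camera axes: x right, y down, z forward; pixel columns grow to the right and rows downward; lengths in m; the calibration is good to about 2 mm. A picture is of the moment at which its call begins: read the wrist's pose just before it. calibration takes no time and is no camera call.
- ctrl.job_done(): hands the job in; it is judged then, once.
The state is a dict: "time": time; "joints": joint angles; "joint_vel": joint speeds; "joint_efforts": joint torques, N m; "tcp_pos": TCP position; "tcp_rot": TCP orientation; "force": force on the tool from outside, world axes, zero at the start; "ft_torque": the same for the moment, N m; "grip_width": finger opening in m; "grip_force": force on a finger pad.
Only numpy, scipy, OpenCV 4.12 (cv2) and the standard library are available. Lean on these libraries where they do the work, as an engineer would, in place of code of your own. Each camera call takes 0.05 s, during which the arm holds its last target. There are 200 camera calls.

### The job

Clear every spent cartridge out of the reader's tray into the yellow discard bin and lay all the fresh finned cartridges from the crate flat in the tray, one to a lane, leaving the other things in the crate and on the bench where they are. Once the tray is loaded, turn the selector dial the shorter way round until its pointer points at the steel setting pin. Only then press the start button right down and let it go.

Things in the scene. Friction and masses are not known exactly. Their poses are not given: they have to be found in the camera images.
- reader: Fixed bench-top test reader, 290 mm deep (its x, away from the robot), 269 mm wide (its y). Origin: centre of its footprint, on the bench. Front half: an open grey loading tray with four side-by-side lanes along its x (see point tray). Back half: a white control deck 50 mm above the bench, x -15 to +145 mm, with the selector dial and the start button.
- tray (a point): Centre of the tray, on its lane floors, 12 mm above the bench, axes as the reader's. Lane centre lines lie at y -99, -33, +33, +99 mm from it; each lane is 61 mm wide and 122 mm long inside (x -61 to +61 mm); walls between and around are 5 mm thick, their tops 14 mm above the lane floors.
- dial (a joint): Angle of the selector dial (rad), grows anticlockwise from above; 0 = pointer along the reader's +x; starts at 2.6 to 3.7. Turns endlessly both ways, light friction, stays where left. Grey disc of radius 48 mm, top 12 mm above the deck; black grip bar on it, 54 mm long along the pointer line, 14 mm thick, from 12 to 46 mm above the deck; white line along one end of the bar and nib at that rim: the pointer.
- dial_grip (a point): Point on the dial's vertical axis, inside the grip bar, 34 mm above the deck (84 mm above the bench).
- dial_aim (a point): Point on the dial's pointer line, 66 mm from its axis, just beyond the nib: where the dial points. It turns with the dial.
- pin: Round dark steel setting pin, 16 mm across its head and 24 mm tall, standing on the deck beside the dial, 66 mm from the dial's axis, at one of four marked places (the other three are small flat black dots). Fixed. Origin: centre of its foot on the deck. From the start, it lies 60 to 160 degrees from the pointer, one way or the other.
- start (a joint): Travel of the start button (m): 0 released, 0.006 fully pressed; springs back; about 5 N for a full press.
- start_top (a point): Centre of the top face of the start button, a grey round button 36 mm across on the deck, pressed straight down.
- crate: Fixed open blue plastic crate 262 x 262 mm, walls 6 mm thick and 45 mm high, inner floor 6 mm above the bench. Origin: centre of its underside. Holds the fresh cartridges among other things.
- discard: Fixed open yellow plastic discard bin, 170 mm (its x) by 190 mm (its y), walls 5 mm thick and 70 mm high, inner floor 5 mm above the bench. Origin: centre of its underside.
- fresh0: Fresh test cartridge of white plastic: a flat body 90 x 44 x 18 mm with an upright finger fin along the middle of its top, 60 mm long, 12 mm thick, reaching from 18 to 50 mm above the underside; about 70 g; grip it by the fin. Origin: centre of the underside; x runs along the 90 mm length and the fin, z up. Starts lying flat in the crate; two to four fresh ones are there.
- fresh1: Fresh test cartridge of white plastic: a flat body 90 x 44 x 18 mm with an upright finger fin along the middle of its top, 60 mm long, 12 mm thick, reaching from 18 to 50 mm above the underside; about 70 g; grip it by the fin. Origin: centre of the underside; x runs along the 90 mm length and the fin, z up. Starts lying flat in the crate; two to four fresh ones are there.
- fresh2: Fresh test cartridge of white plastic: a flat body 90 x 44 x 18 mm with an upright finger fin along the middle of its top, 60 mm long, 12 mm thick, reaching from 18 to 50 mm above the underside; about 70 g; grip it by the fin. Origin: centre of the underside; x runs along the 90 mm length and the fin, z up. Starts lying flat in the crate; two to four fresh ones are there.
- fresh3: Fresh test cartridge of white plastic: a flat body 90 x 44 x 18 mm with an upright finger fin along the middle of its top, 60 mm long, 12 mm thick, reaching from 18 to 50 mm above the underside; about 70 g; grip it by the fin. Origin: centre of the underside; x runs along the 90 mm length and the fin, z up. Starts lying flat in the crate; two to four fresh ones are there.
- spent0: Spent test cartridge of white plastic: a flat body 90 x 44 x 18 mm with an upright finger fin along the middle of its top, 60 mm long, 12 mm thick, reaching from 18 to 50 mm above the underside; about 70 g; grip it by the fin. Origin: centre of the underside; x runs along the 90 mm length and the fin, z up. Same make as the fresh ones; starts in a lane of the reader's tray; one or two spent ones are there.
- spent1: Spent test cartridge of white plastic: a flat body 90 x 44 x 18 mm with an upright finger fin along the middle of its top, 60 mm long, 12 mm thick, reaching from 18 to 50 mm above the underside; about 70 g; grip it by the fin. Origin: centre of the underside; x runs along the 90 mm length and the fin, z up. Same make as the fresh ones; starts in a lane of the reader's tray; one or two spent ones are there.
- spent2: Spent test cartridge of white plastic: a flat body 90 x 44 x 18 mm with an upright finger fin along the middle of its top, 60 mm long, 12 mm thick, reaching from 18 to 50 mm above the underside; about 70 g; grip it by the fin. Origin: centre of the underside; x runs along the 90 mm length and the fin, z up. Same make as the fresh ones; starts in a lane of the reader's tray; one or two spent ones are there.
- blank: Finless white cassette 90 x 44 x 18 mm lying in the crate; not wanted. Origin: centre of its underside.
- flask: Flat clear flask 82 x 40 x 20 mm lying in the crate; not wanted. Origin: underside, near its middle.
- swab: Slim clear swab case about 165 x 15 x 15 mm lying along the crate's far wall; not wanted. Origin: underside, near its middle.
- dropper: White dropper bottle, radius 17 mm, 85 mm tall, loose on the bench; bystander. Origin: centre of its underside.
- reagent: Amber reagent bottle, radius 28 mm, 110 mm tall, loose on the bench; bystander. Origin: centre of its underside.
- beaker: Glass beaker, radius 32 mm, 75 mm tall, loose on the bench; bystander. Origin: centre of its underside.
- timer: Flat grey bench timer, 60 x 65 x 16 mm, loose on the bench; bystander. Origin: centre of its underside.
Things that resemble listed ones, but are neither listed nor needed, are in the scene too. There is more than one size of the swab; the job needs the largest.

How it is judged (in metres and radians):
On the way, in this order (a step that is already met when the one before it is completed fails the run):
1. all spent cartridges are in the discard bin and every fresh cartridge lies flat in a lane of the tray (x of fresh0 in the frame of reader between -0.105 and -0.055 m and y of fresh0 in the frame of reader between -0.13 and 0.13 m and z of fresh0 in the frame of reader between 0.006 and 0.017 m and angle between each of fresh0, fresh1, fresh2, fresh3's own z axis and vertical below 0.1 rad and x of fresh1 in the frame of reader between -0.105 and -0.055 m and y of fresh1 in the frame of reader between -0.13 and 0.13 m and z of fresh1 in the frame of reader between 0.006 and 0.017 m and x of fresh2 in the frame of reader between -0.105 and -0.055 m and y of fresh2 in the frame of reader between -0.13 and 0.13 m and z of fresh2 in the frame of reader between 0.006 and 0.017 m and x of fresh3 in the frame of reader between -0.105 and -0.055 m and y of fresh3 in the frame of reader between -0.13 and 0.13 m and z of fresh3 in the frame of reader between 0.006 and 0.017 m and x of spent0 in the frame of discard between -0.085 and 0.085 m and y of spent0 in the frame of discard between -0.095 and 0.095 m and z of spent0 in the frame of discard between -0.01 and 0.075 m and x of spent1 in the frame of discard between -0.085 and 0.085 m and y of spent1 in the frame of discard between -0.095 and 0.095 m and z of spent1 in the frame of discard between -0.01 and 0.075 m and x of spent2 in the frame of discard between -0.085 and 0.085 m and y of spent2 in the frame of discard between -0.095 and 0.095 m and z of spent2 in the frame of discard between -0.01 and 0.075 m and linear speed of each of fresh0, fresh1, fresh2, fresh3, spent0, spent1, spent2 below 0.03 m/s), for 0.3 s.
2. the dial's pointer points at the setting pin (horizontal distance between dial_aim and pin below 0.008 m), for 0.3 s.
3. the start button is pressed right down (value of joint start above 0.0045 m), for 0.05 s.
At the end, for the whole second after the job is handed in: Fresh cartridges lie flat (0.1 rad) on lane floors (5 mm in height, 25 mm along the lane); spent ones are in the discard bin; blank, flask and swab case are in the crate; all at rest; the dial's aim point is within 8 mm of the pin's axis; the start button is up (all of step 1 and x of blank in the frame of crate between -0.135 and 0.135 m and y of blank in the frame of crate between -0.135 and 0.135 m and z of blank in the frame of crate between -0.01 and 0.05 m and x of flask in the frame of crate between -0.135 and 0.135 m and y of flask in the frame of crate between -0.135 and 0.135 m and z of flask in the frame of crate between -0.01 and 0.05 m and x of swab in the frame of crate between -0.135 and 0.135 m and y of swab in the frame of crate between -0.135 and 0.135 m and z of swab in the frame of crate between -0.01 and 0.05 m and horizontal distance between dial_aim and pin below 0.008 m and value of joint start below 0.002 m); the robot touches nothing.
It fails at once if the dial is turned the longer way round (more than about 168 degrees from where it started) (distance of dial_aim from where it was at the start of the episode above 0.1313 m).
It fails at once if the start button is pressed before the dial points at the pin (value of joint start above 0.0045 m and not (horizontal distance between dial_aim and pin below 0.008 m)).
It fails at once if a bystander on the bench is pushed more than 40 mm or knocked over (distance of any of dropper, reagent, beaker, timer from where it was at the start of the episode above 0.04 m or angle between any of dropper, reagent, beaker, timer's own z axis and vertical above 0.6 rad).
Of fresh0, fresh1, fresh2, fresh3 only 2 to 4 are there at a start; the rules pass over those that are not, and their reading is None.
Of spent0, spent1, spent2 only 1 to 2 are there at a start; the rules pass over those that are not, and their reading is None.
At some moment in a run one of fresh0, fresh1, fresh2, fresh3 may be knocked a few centimetres aside while the robot is not near it.
Once in a run the grip may slacken for a moment while it holds something.
It also fails if it takes over 210 s, if anything falls off the work surface, if the arm or the gripper's body presses on something with over 40 N, if the wrist force passes 120 N, or if a joint passes its speed limit or range.

## Working session

There is one attempt and no reset: what is moved stays moved. The work goes in short steps, Python scripts to look and compute and a tool call to move; the robot and the scene stay as the last step left them, time stands still between calls to the robot, and variables do not carry over. Pictures are saved under pics/ and viewed, at most 14 in all, crops included, and the job is handed in when it is done.

Besides the shell and the picture viewer there is one more tool, called after "Call:" in YAML: its name, and indented under it one key for each argument. drive_tool: Moves the arm, as the interface text tells. Shift numbers are shares of 20 mm and turn numbers shares of 0.1 rad, none past 1 either way. Its arguments: {"type":"object","properties":{"targets":{"type":"array","items":{"type":"number","minimum":-1,"maximum":1}},"grip_force":{"type":"number"}},"required":["targets"]}

```bash
ls; mkdir -p pics; python3 - <<'E'
from plant import ctrl
import cv2
s=ctrl.observe(); print(s)
for n in("scene","top"):
    cv2.imwrite(f"pics/{n}0.png",ctrl.snapshot(n)[:,:,::-1]); print(n,ctrl.calibration(n))
print(ctrl.calibration("wrist"))
E
```

```text
pics
{'time': 0.0, 'joints': array([61.79440864, 24.44902398,  4.23103921, 92.05377388, -1.95490225,
       63.64458048, -3.84599171]), 'joint_vel': array([-0.02717004,  0.09143829,  0.01694606, -0.06520839, -0.00448201,
        0.07122439,  0.05897282]), 'joint_efforts': array([-1.75014588e-04, -9.35783529e+01,  3.66660073e+00, -4.54171443e+01,
       -4.87706345e-02,  2.01624847e-02,  5.91825213e-06]), 'tcp_pos': array([ 0.2267013 , -0.63531979,  0.21877095]), 'tcp_rot': array([[ 9.41844514e-01,  3.36048581e-01, -5.12652032e-04],
       [ 3.36048963e-01, -9.41843741e-01,  1.20884957e-03],
       [-7.66059237e-05, -1.31082452e-03, -9.99999138e-01]]), 'force': array([ 0.67217741, -0.30701694, -0.00281227]), 'ft_torque': array([-0.0267128 ,  0.00481841, -0.01983575]), 'grip_force': 0.0, 'grip_width': 0.09415919188528932}
scene {'fx': 519.6446258274514, 'fy': 519.6446258274514, 'cx': 314.22056952843724, 'cy': 200.10040041564227, 'distortion': array([-0.12118948,  0.        ,  0.        ,  0.        ,  0.        ]), 'cam_to_world': array([[-0.75040312,  0.3615376 , -0.55334051,  1.53171
[... 496 characters left out ...]
  0.01123993,  0.04691031],
       [-0.01354292, -0.0794324 , -0.99674825,  1.44927666],
       [ 0.        ,  0.        ,  0.        ,  1.        ]])}
{'fx': 283.16269787707233, 'fy': 283.16269787707233, 'cx': 319.12632772756456, 'cy': 199.2917867501098, 'distortion': array([-0.0247527,  0.       ,  0.       ,  0.       ,  0.       ]), 'tool_from_camera': array([[-9.14316172e-04, -9.62220163e-01, -2.72271046e-01,
         7.91416918e-02],
       [ 9.99999567e-01, -8.32314191e-04, -4.16666707e-04,
        -1.05738857e-04],
       [ 1.74310052e-04, -2.72271309e-01,  9.62220507e-01,
        -1.64697006e-01],
       [ 0.00000000e+00,  0.00000000e+00,  0.00000000e+00,
         1.00000000e+00]])}
```

View pics/top0.png

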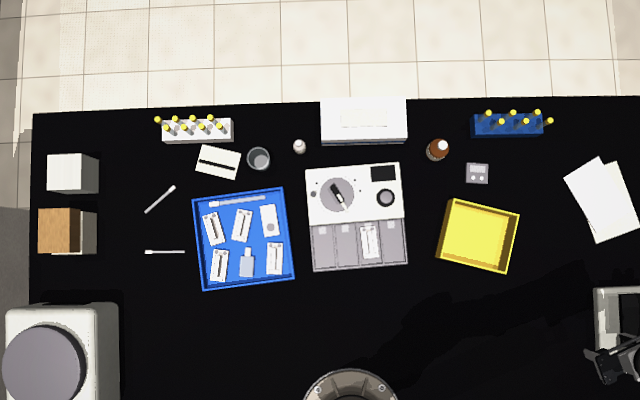

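View pics/scene0.png

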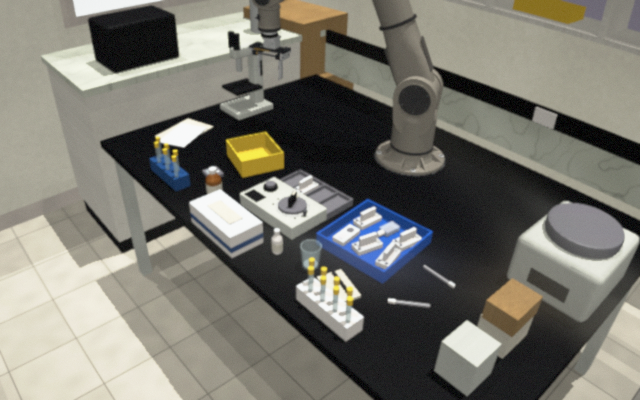

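The top view shows the crate (~243,238), the reader (~355,217) with one cartridge in its third lane (370,240), the bin (480,236), a dial pointing right-down, and the start button (386,198). I'll enlarge the crate and reader.

```bash
python3 - <<'E'
import cv2
i=cv2.imread("pics/top0.png")[140:300,185:415]
cv2.imwrite("pics/c1.png",cv2.resize(i[:,:],None,fx=3.47,fy=3.47,interpolation=cv2.INTER_CUBIC))
E
```

```text
(no output)
```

View pics/c1.png

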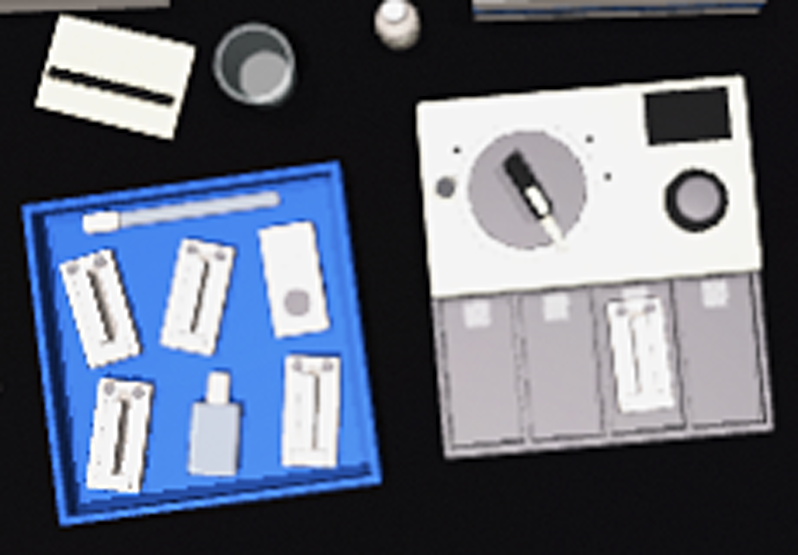

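The crop shows four finned cartridges in the crate at crop px A(100,308), B(198,297), C(120,434) and D(311,411). These are the fresh ones. The finless cassette with a dot (294,280) is the blank, and the flask (214,435) and swab (180,213) stay put. The one spent cartridge is at (641,353), the pin head at (446,187) left of the dial (527,190), and the nib at (563,247), lower right.

```bash
cat > h.py <<'E'
import numpy as np, cv2
from plant import ctrl
def rays(name,px,pose=None):
    c=ctrl.calibration(name); K=np.array([[c['fx'],0,c['cx']],[0,c['fy'],c['cy']],[0,0,1]])
    n=cv2.undistortPoints(np.array(px,float).reshape(-1,1,2),K,c['distortion']).reshape(-1,2)
    if name=='wrist':
        T=np.eye(4);T[:3,:3],T[:3,3]=pose; T=T@c['tool_from_camera']
    else: T=c['cam_to_world']
    return T[:3,3],np.c_[n,np.ones(len(n))]@T[:3,:3].T
def plane(name,px,z,pose=None):
    o,d=rays(name,px,pose); return o+d*((z-o[2])/d[:,2])[:,None]
def rect(P):  # corners -> centre, sizes, long axis angle (deg)
    (c,(w,h),a)=cv2.minAreaRect((P[:,:2]*1000).astype(np.float32))
    if w<h: w,h,a=h,w,a+90
    return np.round(c,1),round(w,1),round(h,1),round((a+90)%180-90,1)
def to(dx):  # world shift (m) -> tool shares of 20mm
    return np.array(dx)@ctrl.observe()['tcp_rot']/.02
E
python3 - <<'E'
from h import *
f=lambda L:np.array(L)/3.47+[185-.36,140-.36]
for n,z,L in [("A",.024,[(62,264),(110,250),(139,354),(92,369)]),("B",.024,[(186,237),(234,246),(211,355),(162,343)]),
("C",.024,[(102,375),(153,381),(139,492),(87,487)]),("D",.024,[(286,354),(340,357),(335,468),(282,465)]),
("S",.030,[(607,304),(662,296),(677,408),(620,414)]),("deck",.05,[(417,103),(744,76),(762,270),(432,297)]),("crate",.045,[(22,206),(340,162),(381,481),(62,523)])]:
    print(n,*rect(plane("top",f(L),z)))
print("bin",*rect(plane("top",[(453,199),(519,213),(506,273),(437,258)],.07)))
print("dial",plane("top",f([(527,190),(563,247)]),.062)); print("pin",plane("top",f([(446,187)]),.074)); print("btn",plane("top",f([(696,199)]),.06))
print("bys",plane("top",[(299,146),(258,158),(438,149),(477,173)],.08))
E
```

```text
A [551.8 375.4] 90.8 41.7 15.4
B [560.9 294.5] 91.7 41.9 -13.0
C [448.6 361. ] 92.8 43.4 -8.3
D [463.6 203.4] 91.3 44.6 -3.9
S [501.1 -68.4] 92.0 46.7 5.6
deck [639.4 -29.3] 267.7 158.8 -87.0
crate [521.9 289.9] 264.1 260.6 -83.9
bin [ 510.2 -367.9] 200.6 170.9 75.9
dial [[ 0.63635855  0.0211229   0.062     ]
 [ 0.58964739 -0.00629298  0.062     ]]
pin [[0.63949594 0.0857821  0.074     ]]
btn [[ 0.62528216 -0.11454516  0.06      ]]
bys [[ 0.77278417  0.12143704  0.08      ]
 [ 0.74269877  0.2362949   0.08      ]
 [ 0.75305878 -0.2645435   0.08      ]
 [ 0.68283112 -0.37018479  0.08      ]]
```

Measured sizes match the given ones, so I trust the positions. The reader's yaw is about 3°. The dial points at about 210° (world) and the pin is at about 87°, so the shorter way is clockwise by about 123°. Moving to the spent cartridge.

Call:
drive_tool:
  targets: [0,-1,0,0,0,1,1,0,-1,0,0,0,1,1,0,-1,0,0,0,1,1,0,-1,0,0,0,0.4,1,0.6,-1,0,0,0,0,0.6,0.6,-1,0,0,0,0,0.6,0.6,-1,0,0,0,0,0.6,0.6,-1,0,0,0,0,0.6]
  grip_force: 25

```text
time: 0.9
tcp_pos: [0.2597, -0.4765, 0.2193]
tcp_rot: [[1.0, 0.003, -0.0], [0.003, -1.0, 0.0], [-0.0, -0.0, -1.0]]
force: [1.3, 0.8, 0.8]
grip_width: 0.0657
grip_force: 0.0
```

Call:
drive_tool:
  targets: [0.6,-1,0,0,0,0,0.6,0.6,-1,0,0,0,0,0.6,0.6,-1,0,0,0,0,0.6,0.6,-1,0,0,0,0,0.6,0.6,-1,0,0,0,0,0.6,0.6,-1,0,0,0,0,0.6,0.6,-1,0,0,0,0,0.6,0.6,-1,0,0,0,0,0.6]

```text
time: 1.7
tcp_pos: [0.3552, -0.3163, 0.2193]
tcp_rot: [[1.0, 0.003, -0.0], [0.003, -1.0, 0.0], [-0.0, -0.0, -1.0]]
force: [-0.6, 0.4, 0.4]
grip_width: 0.0566
grip_force: 0.0
```

Call:
drive_tool:
  targets: [0.6,-1,0,0,0,0,0.6,0.6,-1,0,0,0,0,0.6,0.6,-1,0,0,0,0,0.6,0.6,-1,0,0,0,0,0.6,0.6,-1,0,0,0,0,0.6,0.6,-1,0,0,0,0,0.6,0,0,0,0,0,0,0.6]

```text
time: 2.4
tcp_pos: [0.4279, -0.1946, 0.2194]
tcp_rot: [[1.0, 0.006, 0.0], [0.006, -1.0, 0.001], [0.0, -0.001, -1.0]]
force: [0.0, -0.4, -0.8]
grip_width: 0.0562
grip_force: 0.0
```

```bash
python3 - <<'E'
from h import *
s=ctrl.observe(); print(s['tcp_pos'],s['tcp_rot'],s['joints'],s['grip_width'],s['time'])
cv2.imwrite("pics/w1.png",cv2.resize(ctrl.snapshot("wrist")[:,:,::-1],(800,500)))
E
```

```text
[ 0.42785957 -0.19455799  0.21938903] [[ 9.99979365e-01  6.42144901e-03  1.84957385e-04]
 [ 6.42131859e-03 -9.99979140e-01  6.97301624e-04]
 [ 1.89431214e-04 -6.96099565e-04 -9.99999740e-01]] [ 26.91207623   5.64482123 -10.93485239 116.84914671   1.21711379
  57.61457258 -74.25508509] 0.05619745966771499 2.4
```

View pics/w1.png

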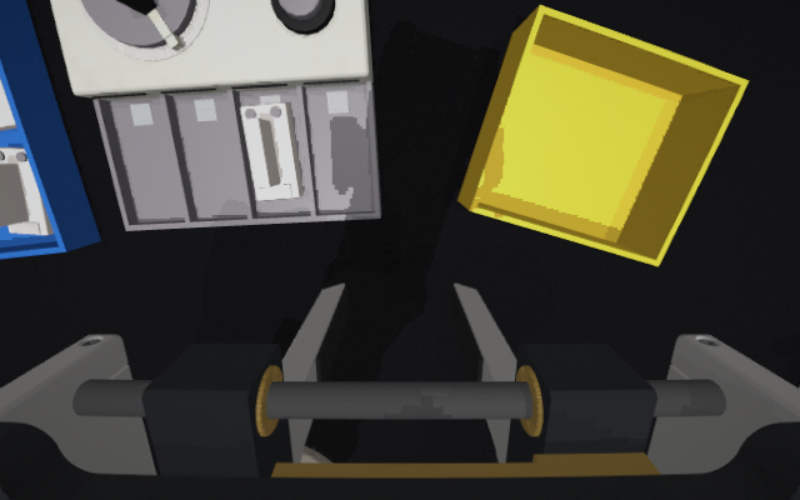

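The wrist view shows the spent cartridge in the third lane (body 243..299 × 101..203), the tray corners (127,230) and (380,217), and the bin clearly. I'll compute from these.

```bash
python3 - <<'E'
from h import *
s=ctrl.observe(); p=(s['tcp_rot'],s['tcp_pos'])
w=lambda L,z:plane("wrist",np.array(L)/1.25,z,p)
print("S",*rect(w([(242,107),(290,101),(299,196),(253,203)],.03)))
print("tray front",w([(127,230),(380,217)],.026))
print("bin",*rect(w([(541,6),(747,82),(658,265),(459,202)],.07)))
print("fin", w([(263,121),(277,187)],.062))
E
```

```text
S [501.5 -71.1] 94.7 47.2 1.5
tray front [[ 0.4244385   0.08999102  0.026     ]
 [ 0.43890149 -0.17639553  0.026     ]]
bin [ 511.8 -369.5] 200.8 167.2 73.1
fin [[ 0.52939235 -0.07810279  0.062     ]
 [ 0.47285616 -0.08543863  0.062     ]]
```

Call:
drive_tool:
  targets: [0.52,-0.9,0,0,0,-0.45,0.6,0.52,-0.9,0,0,0,0,0.6,0.52,-0.9,0,0,0,0,0.6,0.52,-0.9,0.5,0,0,0,0.6,0.52,-0.9,0.8,0,0,0,0.6,0.52,-0.9,1,0,0,0,0.6,0.52,-0.9,1,0,0,0,0.6,0,0,1,0,0,0,0.6]

```text
time: 3.25
tcp_pos: [0.4952, -0.0658, 0.1328]
tcp_rot: [[0.999, 0.051, 0.001], [0.051, -0.999, 0.001], [0.001, -0.001, -1.0]]
force: [0.8, -0.6, 0.1]
grip_width: 0.0563
grip_force: 0.0
```

Call:
drive_tool:
  targets: [0,0,1,0,0,0,0.6,0,0,1,0,0,0,0.6,0,0,0.5,0,0,0,0.6,0,0,0,0,0,0,0.6]

```text
time: 3.65
tcp_pos: [0.4934, -0.0682, 0.0825]
tcp_rot: [[0.999, 0.048, -0.002], [0.048, -0.999, 0.0], [-0.002, -0.0, -1.0]]
force: [-0.0, -0.8, 0.6]
grip_width: 0.0566
grip_force: 0.0
```

```bash
python3 - <<'E'
from h import *
s=ctrl.observe(); print(s['tcp_pos'],to(np.array([.501,-.070,.048])-s['tcp_pos']))
cv2.imwrite("pics/w2.png",ctrl.snapshot("wrist")[:,:,::-1])
E
```

```text
[ 0.49342511 -0.06822441  0.08247603] [0.37774008 0.10762404 1.72294819]
```

View pics/w2.png

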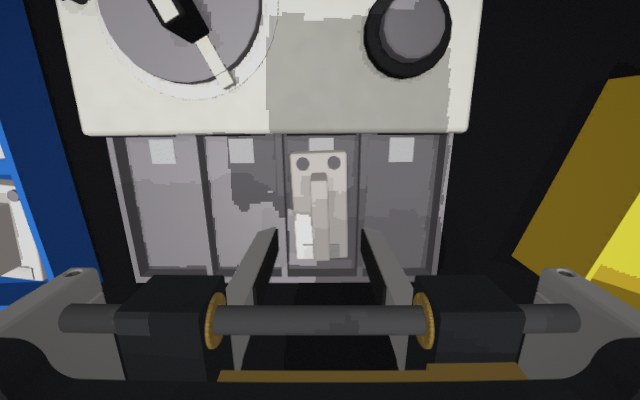

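The fin at px (320,215) sits centred between the fingers and aligned, so I'll descend and grip.

Call:
drive_tool:
  targets: [0.35,0.1,0.7,0,0,0,0.6,0,0,1,0,0,0,0.6,0,0,0,0,0,0,0,0,0,0,0,0,0,0,0,0,0,0,0,0,0,0,0,0,0,0,0,0]
  grip_force: 40

```text
time: 4.3
tcp_pos: [0.5018, -0.07, 0.0505]
tcp_rot: [[0.999, 0.048, 0.002], [0.048, -0.999, -0.0], [0.001, 0.0, -1.0]]
force: [-1.1, -0.5, 0.4]
grip_width: 0.0279
grip_force: 0.0
```

Call:
drive_tool:
  targets: [0,0,0,0,0,0,0,0,0,-1,0,0,0,0,0,0,-1,0,0,0,0,0,0,-1,0,0,0,0,0,0,-1,0,0,0,0,0,0,-1,0,0,0,0,0,0,0,0,0,0,0]

```text
time: 5.0
tcp_pos: [0.5026, -0.0699, 0.1521]
tcp_rot: [[0.999, 0.048, 0.004], [0.048, -0.999, -0.0], [0.004, 0.001, -1.0]]
force: [1.2, 0.6, -0.6]
grip_width: 0.0116
grip_force: 39.9
```

Call:
drive_tool:
  targets: [0,1,0,0,0,0,0,0,1,0,0,0,0,0,0,1,0,0,0,0,0,0,1,0,0,0,0,0,0,1,0,0,0,0,0,0,1,0,0,0,0,0,0,1,0,0,0,0,0,0,1,0,0,0,0,0]

```text
time: 5.8
tcp_pos: [0.5085, -0.2304, 0.1488]
tcp_rot: [[0.999, 0.048, -0.001], [0.048, -0.999, 0.0], [-0.001, -0.0, -1.0]]
force: [-0.2, 0.5, -0.0]
grip_width: 0.0111
grip_force: 39.9
```

Call:
drive_tool:
  targets: [0,1,0,0,0,0,0,0,1,0,0,0,0,0,0,1,0,0,0,0,0,0,1,0,0,0,0,0,0,1,0,0,0,0,0,0,1,0,0,0,0,0,0,1,0,0,0,0,0,0,0,0,0,0,0,0]

```text
time: 6.6
tcp_pos: [0.5149, -0.3727, 0.149]
tcp_rot: [[0.999, 0.045, -0.001], [0.045, -0.999, -0.001], [-0.001, 0.001, -1.0]]
force: [-0.1, -0.6, -0.6]
grip_width: 0.0115
grip_force: 40.0
```

Call:
drive_tool:
  targets: [0,0,1,0,0,0,0,0,0,1,0,0,0,0,0,0,1,0,0,0,0,0,0,0.5,0,0,0,0,0,0,0,0,0,0,0,0,0,0,0,0,0,0.45,0,0,0,0,0,0,0.45,0,0,0,0,0,0,0.45]

```text
time: 7.4
tcp_pos: [0.516, -0.3698, 0.0805]
tcp_rot: [[0.999, 0.048, 0.001], [0.048, -0.999, -0.001], [0.001, 0.001, -1.0]]
force: [-0.0, -0.3, -0.3]
grip_width: 0.0318
grip_force: 0.0
```

Call:
drive_tool:
  targets: [0,0,0,0,0,0,0.45,0,0,-1,0,0,0,0.45,0,0,-1,0,0,0,0.45,0,0,-1,0,0,0,0.45,0,0,-1,0,0,0,0.45,0,-1,-1,0,0,0,0.45,0,-1,0,0,0,0,0.45,0,-1,0,0,0,0,0.45]

```text
time: 8.2
tcp_pos: [0.5128, -0.3086, 0.1799]
tcp_rot: [[0.999, 0.048, 0.001], [0.048, -0.999, -0.0], [0.001, 0.0, -1.0]]
force: [0.6, -0.1, -0.8]
grip_width: 0.042
grip_force: 0.0
```

Call:
drive_tool:
  targets: [0,-1,0,0,0,0,0.45,0,-1,-0.5,0,0,0,0.45,0,-1,-0.5,0,0,0,0.45,0,-1,0,0,0,0,0.45,0,-1,0,0,0,0,0.45,0,-1,0,0,0,0,0.45,0,-1,0,0,0,0,0.45,0,-1,0,0,0,0,0.45]

```text
time: 9.0
tcp_pos: [0.5049, -0.1484, 0.2]
tcp_rot: [[0.999, 0.048, 0.0], [0.048, -0.999, -0.0], [0.0, 0.0, -1.0]]
force: [0.3, 0.5, -0.2]
grip_width: 0.042
grip_force: 0.0
```

Call:
drive_tool:
  targets: [0,-1,0,0,0,0,0.45,0,-1,0,0,0,0,0.45,0,-1,0,0,0,0,0.45,0,-1,0,0,0,0,0.45,0,-1,0,0,0,0,0.45,0,-1,0,0,0,0,0.45,0,-1,0,0,0,0,0.45,0,-1,0,0,0,0,0.45]

```text
time: 9.8
tcp_pos: [0.4971, 0.0114, 0.2]
tcp_rot: [[0.999, 0.048, 0.0], [0.048, -0.999, -0.0], [0.0, 0.0, -1.0]]
force: [0.8, 0.5, -0.6]
grip_width: 0.0425
grip_force: 0.0
```

Call:
drive_tool:
  targets: [0,-1,0,0,0,0,0.45,0,-1,0,0,0,0,0.45,0,-1,0,0,0,0,0.45,0,-1,0,0,0,0,0.45,-0.5,-1,0,0,0,0,0.45,-0.5,-1,0,0,0,0,0.45,-0.5,-1,0,0,0,0,0.45,-0.5,-1,0,0,0,0,0.45]

```text
time: 10.6
tcp_pos: [0.4489, 0.1691, 0.1999]
tcp_rot: [[0.999, 0.048, 0.0], [0.048, -0.999, -0.0], [0.0, 0.0, -1.0]]
force: [0.7, 0.2, -1.3]
grip_width: 0.0424
grip_force: 0.0
```

Call:
drive_tool:
  targets: [0,-1,0,0,0,0,0.45,0,-1,0,0,0,0,0.45,0,-1,0,0,0,0,0.45,0,-1,0,0,0,0,0.45,0,-1,0,0,0,0,0.45,0,0,0,0,0,0,0.45]

```text
time: 11.2
tcp_pos: [0.4441, 0.2707, 0.2]
tcp_rot: [[0.999, 0.051, 0.0], [0.051, -0.999, 0.001], [0.0, -0.001, -1.0]]
force: [-0.1, -1.0, 0.4]
grip_width: 0.0422
grip_force: 0.0
```

```bash
python3 - <<'E'
from h import *
s=ctrl.observe(); print(s['tcp_pos'].tolist(),s['tcp_rot'].tolist(),s['joints'])
cv2.imwrite("pics/w3.png",cv2.resize(ctrl.snapshot("wrist")[:,:,::-1],(800,500)))
E
```

```text
[0.4440835103315425, 0.2706772405192952, 0.19998529394884068] [[0.9987012999353616, 0.05094710682524494, 0.00032528995665195], [0.05094671324918049, -0.998700743604289, 0.0011212195797382439], [0.0003819902152988344, -0.0011031909976531864, -0.9999993185263168]] [ -10.6581483    13.64344467  -31.82684342  111.38820544    8.46891947
   57.18850044 -133.44033381]
```

View pics/w3.png

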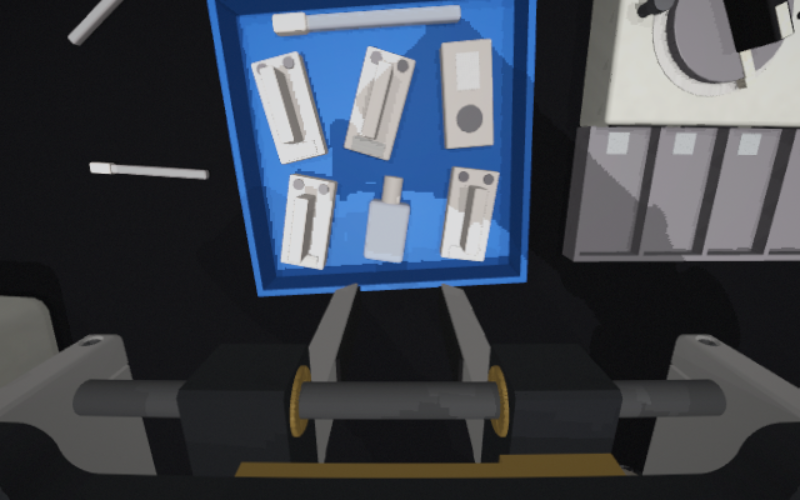

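The wrist view over the crate shows A(290,108), B(380,103), C(309,222) and D(470,214). The tray is empty, the spent cartridge is out, and the blank and flask are undisturbed.

```bash
python3 - <<'E'
from h import *
s=ctrl.observe(); p=(s['tcp_rot'],s['tcp_pos'])
w=lambda L,z:plane("wrist",np.array(L)/1.25,z,p)
for n,L in dict(A=[(253,67),(299,53),(327,150),(283,163)],B=[(367,46),(414,59),(391,159),(345,149)],C=[(291,176),(337,181),(324,270),(281,263)],D=[(451,168),(498,171),(485,261),(442,258)]).items():
    r=rect(w(L,.024)); print(n,*r, to(np.array([*r[0]/1000,.042])-s['tcp_pos']))
print("crate",*rect(w([(260,295),(527,282),(208,-5),(537,-5)],.045)))
E
```

```text
A [553.  372.8] 85.6 43.6 16.7 [ 5.68565489 -4.90220901  7.89190168]
B [560.5 293.1] 89.2 43.6 -11.4 [ 5.86091546 -0.90344266  7.89071605]
C [449.  358.9] 92.0 43.9 -8.2 [ 0.45740677 -4.46810512  7.89126791]
D [464.1 202.2] 89.3 44.6 -1.4 [0.81967235 3.39484651 7.88893826]
crate [520.5 286.9] 262.2 256.7 -84.2
```

Call:
drive_tool:
  targets: [0,0,0,0,0,0.95,0.45,0.3,0.85,1,0,0,0,0.45,0.3,0.85,1,0,0,0,0.45,0.3,0.85,1,0,0,0,0.45,0.25,0.83,1,0,0,0,0.45,0,0,1,0,0,0,0.45,0,0,0,0,0,0,0.45,0,0,0,0,0,0,0.45]

```text
time: 12.05
tcp_pos: [0.4647, 0.1992, 0.1]
tcp_rot: [[0.999, -0.047, -0.0], [-0.047, -0.999, -0.0], [-0.0, 0.0, -1.0]]
force: [0.1, 0.4, 0.1]
grip_width: 0.0426
grip_force: 0.0
```

```bash
cat > look.py <<'E'
import sys
from h import *
# args: tx ty tz(mm) yaw(deg) : print remaining tool shares and yaw share
a=[float(v) for v in sys.argv[1:5]]
s=ctrl.observe(); R=s['tcp_rot']; yaw=np.degrees(np.arctan2(R[1,0],R[0,0]))
print(s['tcp_pos'].round(4),'yaw',yaw.round(2),'q7',s['joints'][6].round(1),'w',s['grip_width'].round(3),'t',s['time'])
print('shares',to(np.array(a[:3])/1000-s['tcp_pos']).round(2),'turn',round(-np.radians(a[3]-yaw)/.1,2))
if len(sys.argv)>5:
    cv2.imwrite("pics/"+sys.argv[5],ctrl.snapshot("wrist")[:,:,::-1])
E
python3 look.py 464 202.8 42 -2.6 w4.png
```

```text
Traceback (most recent call last):
  File "look.py", line 6, in <module>
    print(s['tcp_pos'].round(4),'yaw',yaw.round(2),'q7',s['joints'][6].round(1),'w',s['grip_width'].round(3),'t',s['time'])
                                                                                    ^^^^^^^^^^^^^^^^^^^^^
AttributeError: 'float' object has no attribute 'round'
```

Call:
drive_tool:
  targets: [0,-0.17,0.9,0,0,0,0.45,0,0,1,0,0,0,0.45,0,0,1,0,0,0,0.45,0,0,0,0,0,0,0.45,0,0,0,0,0,0,0,0,0,0,0,0,0,0,0,0,0,0,0,0,0,0,0,0,0,0,0,0]

```text
time: 12.85
tcp_pos: [0.4655, 0.2028, 0.0423]
tcp_rot: [[0.999, -0.047, 0.001], [-0.047, -0.999, 0.0], [0.001, -0.001, -1.0]]
force: [0.0, 0.8, 0.2]
grip_width: 0.0136
grip_force: 0.0
```

Call:
drive_tool:
  targets: [0,0,-0.5,0,0,0,0,0,0,-1,0,0,0,0,0,0,-1,0,0,0,0,0,0,-1,0,0,0,0,0,0,-1,0,0,0,0,0,0,0,0,0,-0.97,0,0,0,0,0,0,0,0]

```text
time: 13.55
tcp_pos: [0.4653, 0.2027, 0.1327]
tcp_rot: [[0.999, 0.052, 0.001], [0.052, -0.999, 0.001], [0.002, -0.0, -1.0]]
force: [0.5, 0.0, -1.9]
grip_width: 0.0116
grip_force: 40.0
```

```bash
sed -i "s/s\['grip_width'\].round(3)/round(s['grip_width'],3)/" look.py; python3 look.py 490 60.4 50 3
```

```text
[0.4653 0.2027 0.1327] yaw 2.96 q7 -128.2 w 0.012 t 13.55
shares [0.86 7.17 4.14] turn -0.01
```

Call:
drive_tool:
  targets: [0.12,1,0,0,0,0,0,0.12,1,0,0,0,0,0,0.12,1,0,0,0,0,0,0.12,1,0,0,0,0,0,0.12,1,0,0,0,0,0,0.12,1,0,0,0,0,0,0.14,1,0,0,0,0,0,0,0.17,0,0,0,0,0]

```text
time: 14.35
tcp_pos: [0.4893, 0.058, 0.1313]
tcp_rot: [[0.999, 0.045, -0.001], [0.045, -0.999, -0.001], [-0.001, 0.0, -1.0]]
force: [0.2, 0.2, -0.3]
grip_width: 0.0118
grip_force: 40.0
```

Call:
drive_tool:
  targets: [0,0,0,0,0,0,0,0,0,1,0,0,0,0,0,0,1,0,0,0,0,0,0,1,0,0,0,0,0,0,0.6,0,0,0,0,0,0,0.3,0,0,0,0,0,0,0.3,0,0,0,0,0,0,0,0,0,0,0]

```text
time: 15.15
tcp_pos: [0.4899, 0.0608, 0.0479]
tcp_rot: [[0.999, 0.05, 0.001], [0.05, -0.999, 0.0], [0.001, -0.0, -1.0]]
force: [0.6, 0.2, -0.6]
grip_width: 0.0118
grip_force: 40.0
```

```bash
python3 look.py 490 60.4 48 3 w5.png
```

```text
[0.4899 0.0608 0.0479] yaw 2.85 q7 -115.3 w 0.012 t 15.15
shares [ 0.    0.02 -0.01] turn -0.03
```

View pics/w5.png

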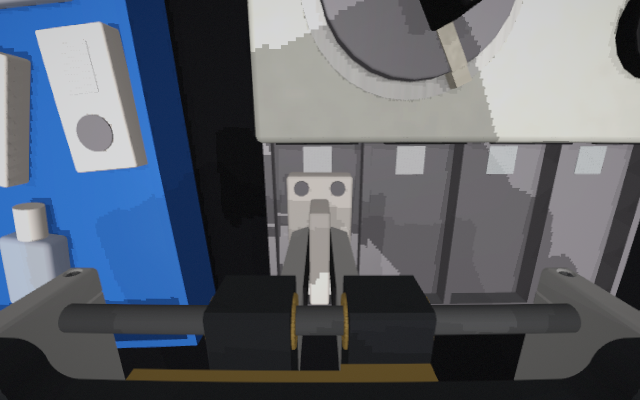

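Cartridge D sits inside lane 1 (body 288–352 px between walls at 272 and 360). Release, then on to B.

Call:
drive_tool:
  targets: [0,0,0,0,0,0,0.45,0,0,0,0,0,0,0.45,0,0,0,0,0,0,0.45,0,0,-1,0,0,0,0.45,0,0,-1,0,0,0,0.45,0,0,-1,0,0,0,0.45,0,0,-1,0,0,0,0.45,0,0,-1,0,0,0,0.45]

```text
time: 16.0
tcp_pos: [0.4892, 0.0602, 0.1484]
tcp_rot: [[0.999, 0.05, 0.0], [0.05, -0.999, 0.0], [0.0, -0.0, -1.0]]
force: [-0.4, 0.8, -0.2]
grip_width: 0.0424
grip_force: 0.0
```

Call:
drive_tool:
  targets: [0.34,-0.95,0,0,0,0,0.45,0.34,-0.95,0,0,0,0,0.45,0.34,-0.95,0,0,0,0,0.45,0.34,-0.95,0,0,0,0,0.45,0.34,-0.95,0,0,0,0,0.45,0.34,-0.95,0,0,0,0,0.45,0.34,-0.95,0,0,0,0,0.45,0.34,-0.95,0,0,0,0,0.45]

```text
time: 16.8
tcp_pos: [0.5363, 0.2155, 0.1476]
tcp_rot: [[0.999, 0.05, 0.0], [0.05, -0.999, -0.0], [0.0, 0.0, -1.0]]
force: [0.8, 0.0, -0.7]
grip_width: 0.0426
grip_force: 0.0
```

Call:
drive_tool:
  targets: [0.34,-0.95,0,0,0,0,0.45,0.34,-0.95,0,0,0,0,0.45,0.34,-0.95,0,0,0,0,0.45,0.34,-0.95,0,0,0,0,0.45,0,0,0,0,0,0.88,0.45,0,0,1,0,0,0.88,0.45,0,0,1,0,0,0.87,0.45,0,0,0,0,0,0,0.45]

```text
time: 17.6
tcp_pos: [0.5583, 0.2918, 0.1052]
tcp_rot: [[0.977, -0.213, -0.003], [-0.213, -0.977, -0.002], [-0.003, 0.003, -1.0]]
force: [-0.8, -1.3, -0.3]
grip_width: 0.0422
grip_force: 0.0
```

```bash
python3 look.py 560.5 293.5 42 -12.2 w6.png
```

```text
[0.5583 0.2918 0.1052] yaw -12.29 q7 -147.8 w 0.042 t 17.6
shares [ 0.1  -0.11  3.16] turn -0.02
```

View pics/w6.png

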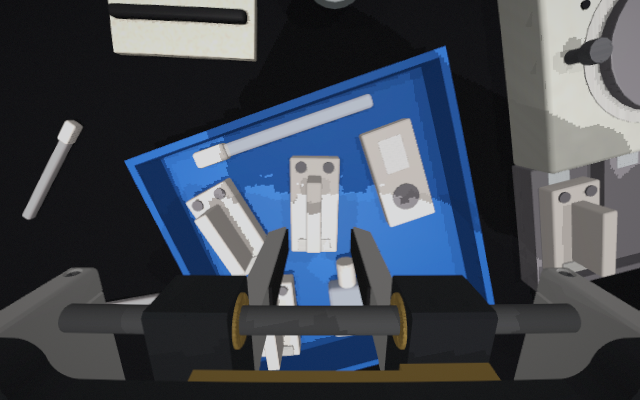

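Fin B at (314,205) is centred between the fingers. Descend, grip, lift, and turn back to yaw 3°.

Call:
drive_tool:
  targets: [0.1,-0.15,1,0,0,0,0.45,0,0,1,0,0,0,0.45,0,0,1,0,0,0,0.45,0,0,0.15,0,0,0,0.45,0,0,0,0,0,0,0,0,0,0,0,0,0,0,0,0,0,0,0,0,0,0,0,0,0,0,0,0]

```text
time: 18.45
tcp_pos: [0.5626, 0.2948, 0.0455]
tcp_rot: [[0.977, -0.212, 0.001], [-0.212, -0.977, 0.001], [0.001, -0.001, -1.0]]
force: [-0.0, 0.8, 0.3]
grip_width: 0.0135
grip_force: 0.3
```

Call:
drive_tool:
  targets: [0,0,-0.5,0,0,0,0,0,0,-1,0,0,0,0,0,0,-1,0,0,0,0,0,0,-1,0,0,0,0,0,0,-1,0,0,-0.9,0,0,0,0,0,0,-0.9,0,0,0,0,0,0,-0.85,0,0,0,0,0,0,0,0]

```text
time: 19.25
tcp_pos: [0.5622, 0.2945, 0.1355]
tcp_rot: [[0.999, 0.053, 0.001], [0.053, -0.999, 0.0], [0.001, -0.0, -1.0]]
force: [-0.5, 0.0, -1.9]
grip_width: 0.0118
grip_force: 40.0
```

```bash
python3 look.py 493.8 -5.5 48 3
```

```text
[0.5622 0.2945 0.1355] yaw 3.05 q7 -133.2 w 0.012 t 19.25
shares [-4.22 14.8   4.37] turn 0.01
```

Call:
drive_tool:
  targets: [-0.5,1,0,0,0,0,0,-0.5,1,0,0,0,0,0,-0.5,1,0,0,0,0,0,-0.5,1,0,0,0,0,0,-0.5,1,0,0,0,0,0,-0.5,1,0,0,0,0,0,-0.5,1,0,0,0,0,0,-0.5,1,0,0,0,0,0]

```text
time: 20.05
tcp_pos: [0.4901, 0.1299, 0.135]
tcp_rot: [[0.999, 0.049, 0.0], [0.049, -0.999, 0.0], [0.0, -0.0, -1.0]]
force: [0.4, -0.1, -0.5]
grip_width: 0.0113
grip_force: 40.0
```

Call:
drive_tool:
  targets: [-0.2,1,0,0,0,0,0,0,1,0,0,0,0,0,0,1,0,0,0,0,0,0,1,0,0,0,0,0,0,1,0,0,0,0,0,0,1,0,0,0,0,0,0,0.8,0,0,0,0,0,0,0,0,0,0,0,0]

```text
time: 20.85
tcp_pos: [0.4935, -0.0074, 0.1348]
tcp_rot: [[0.999, 0.046, 0.0], [0.046, -0.999, -0.001], [0.0, 0.001, -1.0]]
force: [0.2, -0.4, -1.6]
grip_width: 0.0117
grip_force: 40.0
```

Call:
drive_tool:
  targets: [0,0,1,0,0,0,0,0,0,1,0,0,0,0,0,0,1,0,0,0,0,0,0,0.6,0,0,0,0,0,0,0.3,0,0,0,0,0,0,0.3,0,0,0,0,0,0,0,0,0,0,0]

```text
time: 21.55
tcp_pos: [0.4942, -0.005, 0.0509]
tcp_rot: [[0.999, 0.052, 0.001], [0.052, -0.999, 0.0], [0.001, -0.0, -1.0]]
force: [-0.1, -0.3, -1.2]
grip_width: 0.0113
grip_force: 40.0
```

```bash
python3 look.py 493.8 -5.5 51.5 3 w7.png
```

```text
[ 0.4942 -0.005   0.0509] yaw 2.95 q7 -106.8 w 0.011 t 21.55
shares [-0.02  0.02 -0.03] turn -0.01
```

View pics/w7.png

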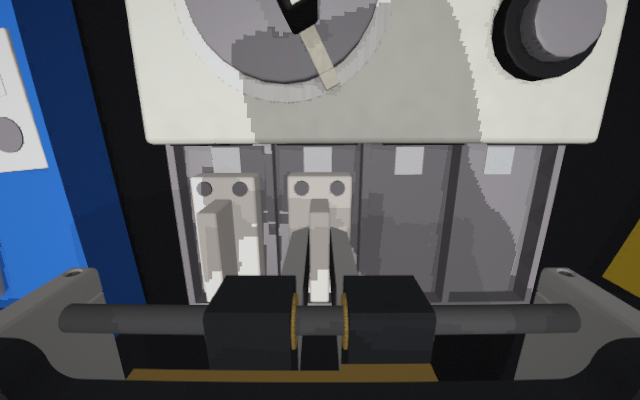

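B is seated in lane 2 (288–352 px between walls at 275 and 360), and D sits flat in lane 1. Release and go to A.

Call:
drive_tool:
  targets: [0,0,0,0,0,0,0.45,0,0,0,0,0,0,0.45,0,0,0,0,0,0,0.45,0,0,-1,0,0,0,0.45,0,0,-1,0,0,0,0.45,0,0,-1,0,0,0,0.45,0,0,-1,0,0,0,0.45,0,0,-1,0,0,0,0.45]

```text
time: 22.4
tcp_pos: [0.4934, -0.0054, 0.1515]
tcp_rot: [[0.999, 0.052, 0.0], [0.052, -0.999, 0.0], [0.0, -0.0, -1.0]]
force: [0.6, 0.2, 0.3]
grip_width: 0.0422
grip_force: 0.0
```

Call:
drive_tool:
  targets: [0.2,-1,0,0,0,0,0.45,0.2,-1,0,0,0,0,0.45,0.2,-1,0,0,0,0,0.45,0.2,-1,0,0,0,0,0.45,0.2,-1,0,0,0,0,0.45,0.2,-1,0,0,0,0,0.45,0.2,-1,0,0,0,0,0.45,0.2,-1,0,0,0,0,0.45]

```text
time: 23.2
tcp_pos: [0.5172, 0.1568, 0.1506]
tcp_rot: [[0.999, 0.052, 0.0], [0.052, -0.999, 0.0], [0.0, -0.0, -1.0]]
force: [0.8, -0.0, -0.7]
grip_width: 0.0426
grip_force: 0.0
```

Call:
drive_tool:
  targets: [0.2,-1,0,0,0,0,0.45,0.2,-1,0,0,0,0,0.45,0.2,-1,0,0,0,0,0.45,0.2,-1,0,0,0,0,0.45,0.2,-1,0,0,0,0,0.45,0.2,-1,0,0,0,0,0.45,0.2,-1,0,0,0,0,0.45,0.2,-1,0,0,0,0,0.45]

```text
time: 24.0
tcp_pos: [0.5409, 0.3182, 0.1505]
tcp_rot: [[0.999, 0.052, -0.0], [0.052, -0.999, -0.0], [-0.0, 0.0, -1.0]]
force: [-0.1, -0.6, 0.9]
grip_width: 0.0422
grip_force: 0.0
```

Call:
drive_tool:
  targets: [0.2,-1,0,0,0,0,0.45,0.2,-1,0,0,0,0,0.45,0.2,-0.8,0,0,0,0,0.45,0,0,0,0,0,-0.76,0.45,0,0,1,0,0,-0.76,0.45,0,0,1,0,0,-0.76,0.45,0,0,0,0,0,0,0.45]

```text
time: 24.7
tcp_pos: [0.549, 0.3729, 0.108]
tcp_rot: [[0.961, 0.277, -0.003], [0.277, -0.961, -0.002], [-0.004, 0.001, -1.0]]
force: [-0.6, 0.0, -0.4]
grip_width: 0.0421
grip_force: 0.0
```

```bash
python3 look.py 552.5 374 44 16 w8.png
```

```text
[0.549  0.3729 0.108 ] yaw 16.1 q7 -129.5 w 0.042 t 24.7
shares [ 0.2  -0.01  3.2 ] turn 0.02
```

View pics/w8.png

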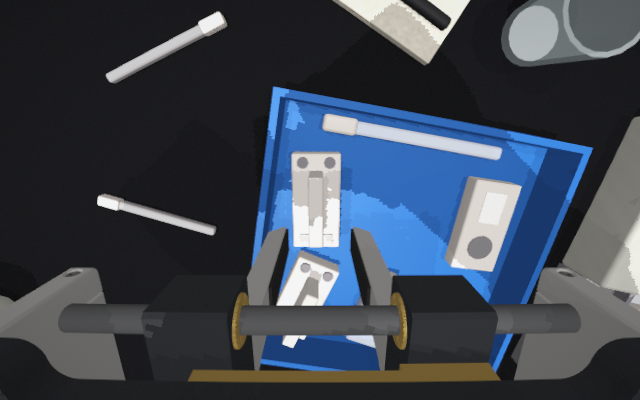

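Fin A at (316,210) is centred, and C is still in place below it. Grip A.

Call:
drive_tool:
  targets: [0.2,-0.1,1,0,0,0,0.35,0,0,1,0,0,0,0.35,0,0,1,0,0,0,0.35,0,0,0.25,0,0,0,0.35,0,0,0,0,0,0,0,0,0,0,0,0,0,0,0,0,0,0,0,0,0,0,0,0,0,0,0,0]

```text
time: 25.55
tcp_pos: [0.5538, 0.3775, 0.0467]
tcp_rot: [[0.961, 0.276, 0.001], [0.276, -0.961, 0.001], [0.002, -0.001, -1.0]]
force: [-1.1, -0.7, 6.5]
grip_width: 0.0114
grip_force: 40.0
```

```bash
python3 look.py 552.5 374 44 16
```

```text
[0.5538 0.3775 0.0467] yaw 16.01 q7 -131.8 w 0.011 t 25.55
shares [-0.11  0.15  0.14] turn 0.0
```

Call:
drive_tool:
  targets: [0,0,-0.5,0,0,0,0,0,0,-1,0,0,0,0,0,0,-1,0,0,0,0,0,0,-1,0,0,0,0,0,0,-1,0,0,0.76,0,0,0,0,0,0,0.76,0,0,0,0,0,0,0.76,0,0,0,0,0,0,0,0]

```text
time: 26.35
tcp_pos: [0.5533, 0.3771, 0.1366]
tcp_rot: [[0.999, 0.05, 0.001], [0.05, -0.999, 0.0], [0.001, -0.0, -1.0]]
force: [0.4, 0.7, -0.8]
grip_width: 0.012
grip_force: 40.0
```

```bash
python3 look.py 497.2 -71.5 50 3
```

```text
[0.5533 0.3771 0.1366] yaw 2.88 q7 -140.5 w 0.012 t 26.35
shares [-3.94 22.26  4.32] turn -0.02
```

Call:
drive_tool:
  targets: [-0.3,1,0,0,0,0,0,-0.3,1,0,0,0,0,0,-0.3,1,0,0,0,0,0,-0.3,1,0,0,0,0,0,-0.3,1,0,0,0,0,0,-0.3,1,0,0,0,0,0,-0.3,1,0,0,0,0,0,-0.3,1,0,0,0,0,0]

```text
time: 27.15
tcp_pos: [0.5133, 0.214, 0.1359]
tcp_rot: [[0.999, 0.055, 0.0], [0.055, -0.999, 0.0], [0.0, 0.0, -1.0]]
force: [0.1, 0.0, -0.1]
grip_width: 0.0116
grip_force: 40.0
```

Call:
drive_tool:
  targets: [-0.3,1,0,0,0,0,0,-0.3,1,0,0,0,0,0,-0.3,1,0,0,0,0,0,-0.3,1,0,0,0,0,0,-0.3,1,0,0,0,0,0,0,1,0,0,0,0,0,0,1,0,0,0,0,0,0,1,0,0,0,0,0]

```text
time: 27.95
tcp_pos: [0.4919, 0.0527, 0.136]
tcp_rot: [[0.999, 0.055, 0.0], [0.055, -0.999, -0.0], [0.0, 0.0, -1.0]]
force: [0.7, 0.3, -0.9]
grip_width: 0.0117
grip_force: 40.0
```

Call:
drive_tool:
  targets: [0,1,0,0,0,0,0,0,1,0,0,0,0,0,0,1,0,0,0,0,0,0,1,0,0,0,0,0,0,1,0,0,0,0,0,0,1,0,0,0,0,0,0,0.25,0,0,0,0,0,0,0,0,0,0,0,0]

```text
time: 28.75
tcp_pos: [0.4983, -0.0717, 0.1357]
tcp_rot: [[0.999, 0.052, 0.0], [0.052, -0.999, 0.0], [0.0, -0.0, -1.0]]
force: [-0.2, -0.1, -0.7]
grip_width: 0.0116
grip_force: 40.0
```

```bash
python3 look.py 497.2 -71.5 52.5 3 w9.png
```

```text
[ 0.4983 -0.0717  0.1357] yaw 2.97 q7 -94.0 w 0.012 t 28.75
shares [-0.06 -0.01  4.16] turn -0.0
```

View pics/w9.png

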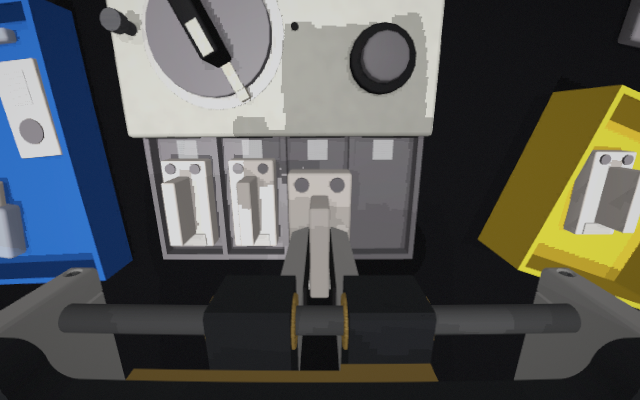

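A is held level over lane 3, lanes 1 and 2 hold their cartridges, and the spent one lies in the bin (600,195). Lower, release, and go to C.

Call:
drive_tool:
  targets: [0,0,1,0,0,0,0,0,0,1,0,0,0,0,0,0,1,0,0,0,0,0,0,0.6,0,0,0,0,0,0,0.3,0,0,0,0,0,0,0.3,0,0,0,0,0,0,0,0,0,0,0,0,0,0,0,0,0,0.45]

```text
time: 29.6
tcp_pos: [0.4988, -0.0712, 0.052]
tcp_rot: [[0.999, 0.052, 0.001], [0.052, -0.999, -0.0], [0.001, 0.0, -1.0]]
force: [-0.1, -0.3, 0.8]
grip_width: 0.0168
grip_force: 0.0
```

Call:
drive_tool:
  targets: [0,0,0,0,0,0,0.45,0,0,0,0,0,0,0.45,0,0,0,0,0,0,0.45,0,0,-1,0,0,0,0.45,0,0,-1,0,0,0,0.45,0,0,-1,0,0,0,0.45,0,0,-1,0,0,0,0.45,0,0,-1,0,0,0,0.45]

```text
time: 30.4
tcp_pos: [0.4983, -0.0714, 0.1524]
tcp_rot: [[0.999, 0.052, 0.0], [0.052, -0.999, 0.0], [0.0, -0.0, -1.0]]
force: [-0.1, -0.2, -0.4]
grip_width: 0.0424
grip_force: 0.0
```

Call:
drive_tool:
  targets: [0,-1,0,0,0,0,0.45,0,-1,0,0,0,0,0.45,0,-1,0,0,0,0,0.45,0,-1,0,0,0,0,0.45,0,-1,0,0,0,0,0.45,0,-1,0,0,0,0,0.45,0,-1,0,0,0,0,0.45,0,-1,0,0,0,0,0.45]

```text
time: 31.2
tcp_pos: [0.49, 0.0891, 0.1516]
tcp_rot: [[0.999, 0.052, 0.0], [0.052, -0.999, 0.0], [0.0, -0.0, -1.0]]
force: [0.4, -0.5, 0.3]
grip_width: 0.042
grip_force: 0.0
```

Call:
drive_tool:
  targets: [0,-1,0,0,0,0,0.45,0,-1,0,0,0,0,0.45,0,-1,0,0,0,0,0.45,0,-1,0,0,0,0,0.45,0,-1,0,0,0,0,0.45,0,-1,0,0,0,0,0.45,0,-1,0,0,0,0,0.45,0,-1,0,0,0,0,0.45]

```text
time: 32.0
tcp_pos: [0.4817, 0.2489, 0.1516]
tcp_rot: [[0.999, 0.052, 0.0], [0.052, -0.999, 0.0], [0.0, 0.0, -1.0]]
force: [0.6, -0.1, 1.2]
grip_width: 0.0427
grip_force: 0.0
```

Call:
drive_tool:
  targets: [-0.5,-1,0,0,0,0,0.45,-0.4,-1,0,0,0,0,0.45,-0.4,-1,0,0,0,0,0.45,0,-1,0,0,0,0,0.45,0,-1,0,0,0,0,0.45,0,-0.7,0,0,0,0.65,0.45,0,0,0,0,0,0.65,0.45,0,0,0,0,0,0.65,0.45]

```text
time: 32.8
tcp_pos: [0.4497, 0.3611, 0.1513]
tcp_rot: [[0.989, -0.145, -0.001], [-0.145, -0.989, 0.0], [-0.001, -0.0, -1.0]]
force: [-0.3, 0.2, -0.9]
grip_width: 0.0424
grip_force: 0.0
```

```bash
python3 look.py 449 360 44 -8.2 w10.png
```

```text
[0.4497 0.3611 0.1513] yaw -8.33 q7 -155.0 w 0.042 t 32.8
shares [-0.02  0.06  5.37] turn -0.02
```

View pics/w10.png

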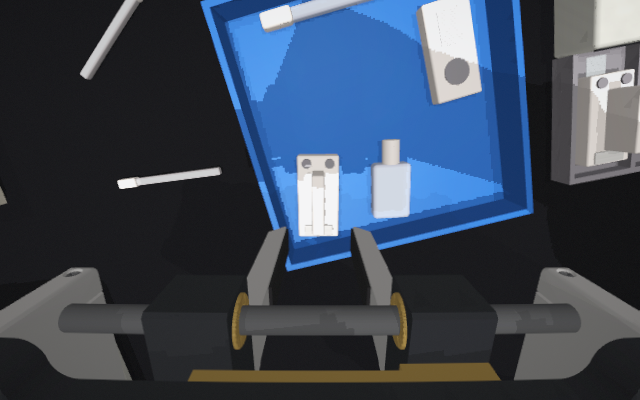

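Fin C at (318,200) is aligned, but joint 7 is at −155°, next to its limit. I'll turn the tool half round, which gives the same grasp. The dial turn needs that side of the joint range anyway.

Call:
drive_tool:
  targets: [0,0,0,0,0,-1,0.45,0,0,0,0,0,-1,0.45,0,0,0,0,0,-1,0.45,0,0,0,0,0,-1,0.45,0,0,0,0,0,-1,0.45,0,0,0,0,0,-1,0.45,0,0,0,0,0,-1,0.45,0,0,0,0,0,-1,0.45]

```text
time: 33.65
tcp_pos: [0.45, 0.3606, 0.1516]
tcp_rot: [[0.789, 0.615, 0.0], [0.615, -0.789, -0.0], [0.0, 0.0, -1.0]]
force: [0.7, -0.1, 1.3]
grip_width: 0.0425
grip_force: 0.0
```

Call:
drive_tool:
  targets: [0,0,0,0,0,-1,0.45,0,0,0,0,0,-1,0.45,0,0,0,0,0,-1,0.45,0,0,0,0,0,-1,0.45,0,0,0,0,0,-1,0.45,0,0,0,0,0,-1,0.45,0,0,0,0,0,-1,0.45,0,0,0,0,0,-1,0.45]

```text
time: 34.45
tcp_pos: [0.4501, 0.3605, 0.1516]
tcp_rot: [[0.109, 0.994, 0.0], [0.994, -0.109, -0.0], [0.0, 0.0, -1.0]]
force: [0.2, -0.0, 0.2]
grip_width: 0.042
grip_force: 0.0
```

Call:
drive_tool:
  targets: [0,0,0,0,0,-1,0.45,0,0,0,0,0,-1,0.45,0,0,0,0,0,-1,0.45,0,0,0,0,0,-1,0.45,0,0,0,0,0,-1,0.45,0,0,0,0,0,-1,0.45,0,0,0,0,0,-1,0.45,0,0,0,0,0,-1,0.45]

```text
time: 35.25
tcp_pos: [0.4501, 0.3605, 0.1516]
tcp_rot: [[-0.637, 0.771, 0.0], [0.771, 0.637, 0.0], [-0.0, 0.0, -1.0]]
force: [0.4, 0.5, -0.6]
grip_width: 0.0421
grip_force: 0.0
```

Call:
drive_tool:
  targets: [0,0,0,0,0,-1,0.45,0,0,0,0,0,-1,0.45,0,0,0,0,0,-1,0.45,0,0,0,0,0,-1,0.45,0,0,0,0,0,-1,0.45,0,0,0,0,0,-1,0.45,0,0,0,0,0,-1,0.45,0,0,0,0,0,-0.4,0.45]

```text
time: 36.05
tcp_pos: [0.4501, 0.3605, 0.1515]
tcp_rot: [[-0.99, 0.139, 0.0], [0.139, 0.99, 0.0], [-0.0, 0.0, -1.0]]
force: [-0.4, -1.1, 0.5]
grip_width: 0.0419
grip_force: 0.0
```

Call:
drive_tool:
  targets: [0,0,0,0,0,0,0.4,0,0,0,0,0,0,0.4]

```text
time: 36.25
tcp_pos: [0.4501, 0.3605, 0.1515]
tcp_rot: [[-0.989, 0.145, 0.0], [0.145, 0.989, 0.0], [-0.0, 0.0, -1.0]]
force: [-0.1, -0.6, 0.1]
grip_width: 0.0377
grip_force: 0.0
```

```bash
python3 look.py 449 360 44 171.8; python3 - <<'E'
from h import *
print(ctrl.observe()['joints'])
im=ctrl.snapshot("top")[:,:,::-1]; cv2.imwrite("pics/top1.png",im)
a=cv2.imread("pics/top0.png")
# has C moved? compare white blob around its first place (arm may hide it)
print(cv2.absdiff(a,im)[245:285,205:235].mean())
E
```

```text
[0.4501 0.3605 0.1515] yaw 171.63 q7 6.2 w 0.038 t 36.25
shares [ 0.05 -0.04  5.38] turn -0.03
[  4.28141148  34.69453465 -66.53639938 105.82062607  35.6075121
  63.74820093   6.17535314]
81.56194444444445
```

Call:
drive_tool:
  targets: [0,0,1,0,0,0,0.4,0,0,1,0,0,0,0.4,0,0,1,0,0,0,0.4,0,0,0,0,0,0,0.4]

```text
time: 36.7
tcp_pos: [0.4486, 0.3594, 0.0881]
tcp_rot: [[-0.99, 0.144, -0.004], [0.144, 0.99, -0.003], [0.003, -0.003, -1.0]]
force: [-0.1, 0.8, 0.4]
grip_width: 0.0374
grip_force: 0.0
```

```bash
python3 look.py 449 360 44 171.8 w11.png; python3 -c "
from h import *
print(ctrl.observe()['joints'].round(1))"
```

```text
[0.4486 0.3594 0.0881] yaw 171.72 q7 2.7 w 0.037 t 36.7
shares [-0.02  0.04  2.21] turn -0.01
[  1.3  38.6 -62.7 108.5  40.3  58.8   2.8]
```

View pics/w11.png

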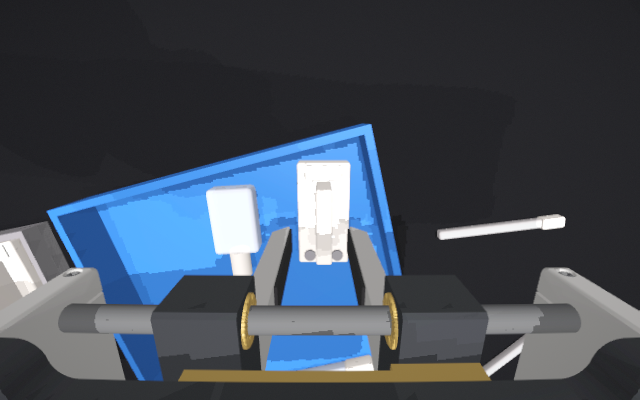

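Fin C at (323,215) is between the fingers. Grip and lift.

Call:
drive_tool:
  targets: [0,0.05,1,0,0,0,0.4,0,0,1,0,0,0,0.4,0,0,0.2,0,0,0,0.4,0,0,0,0,0,0,0.4,0,0,0,0,0,0,0,0,0,0,0,0,0,0,0,0,0,0,0,0,0,0,0,0,0,0,0,0]

```text
time: 37.55
tcp_pos: [0.4503, 0.3618, 0.048]
tcp_rot: [[-0.99, 0.144, 0.001], [0.144, 0.99, 0.0], [-0.001, 0.001, -1.0]]
force: [0.1, -1.4, 3.0]
grip_width: 0.0119
grip_force: 40.0
```

Call:
drive_tool:
  targets: [0,0,-0.5,0,0,0,0,0,0,-1,0,0,0,0,0,0,-1,0,0,0,0,0,0,-1,0,0,0,0,0,0,-1,0,0,0,0,0,0,0,0,0,0,0]

```text
time: 38.15
tcp_pos: [0.451, 0.3629, 0.1416]
tcp_rot: [[-0.99, 0.144, 0.004], [0.144, 0.99, 0.003], [-0.003, 0.003, -1.0]]
force: [-0.0, 0.7, -1.1]
grip_width: 0.0119
grip_force: 40.0
```

```bash
python3 look.py 500.7 -137.4 50 -177; python3 -c "
from h import *
print(ctrl.observe()['joints'].round(1))"
```

```text
[0.451  0.3629 0.1416] yaw 171.69 q7 5.8 w 0.012 t 38.15
shares [ -6.06 -24.41   4.52] turn 60.86
[  3.3  35.  -65.3 106.2  36.1  62.5   5.8]
```

Call:
drive_tool:
  targets: [-0.25,-1,0,0,0,0,0,-0.25,-1,0,0,0,0,0,-0.25,-1,0,0,0,0,0,-0.25,-1,0,0,0,0,0,-0.25,-1,0,0,0,0,0,-0.25,-1,0,0,0,0,0,-0.25,-1,0,0,0,0,0,-0.25,-1,0,0,0,0,0]

```text
time: 38.95
tcp_pos: [0.4666, 0.1967, 0.138]
tcp_rot: [[-0.99, 0.144, 0.0], [0.144, 0.99, -0.0], [-0.0, -0.0, -1.0]]
force: [0.3, 0.3, -0.9]
grip_width: 0.0121
grip_force: 40.0
```

Call:
drive_tool:
  targets: [-0.25,-1,0,0,0,0,0,-0.25,-1,0,0,0,0,0,-0.25,-1,0,0,0,0,0,-0.25,-1,0,0,0,0,0,-0.25,-1,0,0,0,0,0,-0.25,-1,0,0,0,0,0,-0.25,-1,0,0,0,0,0,-0.25,-1,0,0,0,0,0]

```text
time: 39.75
tcp_pos: [0.483, 0.0326, 0.138]
tcp_rot: [[-0.99, 0.144, 0.0], [0.144, 0.99, -0.0], [-0.0, -0.0, -1.0]]
force: [0.1, -0.5, -0.5]
grip_width: 0.0116
grip_force: 40.0
```

Call:
drive_tool:
  targets: [-0.25,-1,0,0,0,0,0,-0.25,-1,0,0,0,0,0,-0.25,-1,0,0,0,0,0,-0.25,-1,0,0,0,0,0,-0.25,-1,0,0,0,0,0,-0.25,-1,0,0,0,0,0,-0.25,-1,0,0,0,0,0,-0.25,-1,0,0,0,0,0]

```text
time: 40.55
tcp_pos: [0.4995, -0.1315, 0.138]
tcp_rot: [[-0.99, 0.144, 0.0], [0.144, 0.99, -0.0], [-0.0, -0.0, -1.0]]
force: [0.6, -0.1, -0.6]
grip_width: 0.012
grip_force: 40.0
```

Call:
drive_tool:
  targets: [0,-0.4,0,0,0,0,0,0,0,0,0,0,-1,0,0,0,0,0,0,-0.97,0,0,0,0,0,0,0,0,0,0,0,0,0,0,0]

```text
time: 41.05
tcp_pos: [0.4983, -0.1381, 0.1377]
tcp_rot: [[-0.999, -0.05, 0.0], [-0.05, 0.999, 0.0], [-0.0, 0.0, -1.0]]
force: [0.9, 0.5, -0.0]
grip_width: 0.0117
grip_force: 40.0
```

```bash
python3 look.py 500.7 -137.4 54 -177; python3 -c "
from h import *
print(ctrl.observe()['joints'].round(1))"
```

```text
[ 0.4983 -0.1381  0.1377] yaw -177.16 q7 72.2 w 0.012 t 41.05
shares [-0.12  0.03  4.18] turn -0.03
[ 61.6  29.5 -66.8 113.9  32.2  58.   72.2]
```

Call:
drive_tool:
  targets: [-0.12,0,1,0,0,0,0,0,0,1,0,0,0,0,0,0,1,0,0,0,0,0,0,0.6,0,0,0,0,0,0,0.3,0,0,0,0,0,0,0.3,0,0,0,0,0,0,0,0,0,0,0,0,0,0,0,0,0,0.45]

```text
time: 41.85
tcp_pos: [0.5012, -0.1384, 0.0539]
tcp_rot: [[-0.999, -0.052, 0.001], [-0.052, 0.999, -0.0], [-0.001, -0.0, -1.0]]
force: [0.1, 0.2, -0.6]
grip_width: 0.0165
grip_force: 0.0
```

Call:
drive_tool:
  targets: [0,0,0,0,0,0,0.45,0,0,0,0,0,0,0.45,0,0,0,0,0,0,0.45,0,0,-1,0,0,0,0.45,0,0,-1,0,0,0,0.45,0,0,-1,0,0,0,0.45,0,0,-1,0,0,0,0.45,0,0,-1,0,0,0,0.45]

```text
time: 42.65
tcp_pos: [0.5007, -0.1384, 0.1543]
tcp_rot: [[-0.999, -0.052, -0.0], [-0.052, 0.999, 0.0], [0.0, 0.0, -1.0]]
force: [0.1, -0.0, -1.4]
grip_width: 0.0422
grip_force: 0.0
```

```bash
python3 look.py 636.4 21.1 170 -150
```

```text
[ 0.5007 -0.1384  0.1543] yaw -177.01 q7 74.4 w 0.042 t 42.65
shares [-7.19  7.61 -0.78] turn -4.71
```

Call:
drive_tool:
  targets: [-0.9,0.95,0,0,0,0,0.45,-0.9,0.95,0,0,0,0,0.45,-0.9,0.95,0,0,0,0,0.45,-0.9,0.95,0,0,0,0,0.45,-0.9,0.95,0,0,0,0,0.45,-0.9,0.95,0,0,0,0,0.45,-0.9,0.95,0,0,0,0,0.45,-0.9,0.95,0,0,0,0,0.45]

```text
time: 43.45
tcp_pos: [0.6373, 0.0217, 0.1534]
tcp_rot: [[-0.999, -0.052, -0.0], [-0.052, 0.999, -0.0], [0.0, -0.0, -1.0]]
force: [0.3, 0.6, -0.8]
grip_width: 0.0418
grip_force: 0.0
```

Call:
drive_tool:
  targets: [0,0,0,0,0,-0.95,0.45,0,0,0,0,0,-0.95,0.45,0,0,0,0,0,-0.95,0.45,0,0,0,0,0,-0.95,0.45,0,0,0,0,0,-0.95,0.45,0,0,0,0,0,0,0.45]

```text
time: 44.05
tcp_pos: [0.6366, 0.0208, 0.1533]
tcp_rot: [[-0.863, -0.504, -0.0], [-0.504, 0.863, 0.0], [0.0, 0.0, -1.0]]
force: [-0.5, 0.7, 0.2]
grip_width: 0.0422
grip_force: 0.0
```

```bash
python3 look.py 636.4 21.1 79 -149.6 w12.png; python3 - <<'E'
from h import *
print(ctrl.observe()['joints'].round(1))
t=ctrl.snapshot("top")[:,:,::-1]; sc=ctrl.snapshot("scene")[:,:,::-1]
w=cv2.imread("pics/w12.png")
z=lambda i,f:cv2.resize(i,f,interpolation=cv2.INTER_CUBIC)
out=np.zeros((600,800,3),np.uint8)
out[:300,:400]=z(t[150:282,296:472],(400,300)); out[:300,400:]=z(sc[160:250,230:350],(400,300))
out[300:550,:400]=z(w,(400,250)); out[300:,400:]=z(w[0:200,200:467],(400,300))
cv2.imwrite("pics/comp.png",out)
E
```

```text
[0.6366 0.0208 0.1533] yaw -149.7 q7 81.8 w 0.042 t 44.05
shares [0.   0.02 3.72] turn -0.02
[ 37.1  39.9 -65.1  97.8  38.8  68.2  81.6]
```

View pics/comp.png

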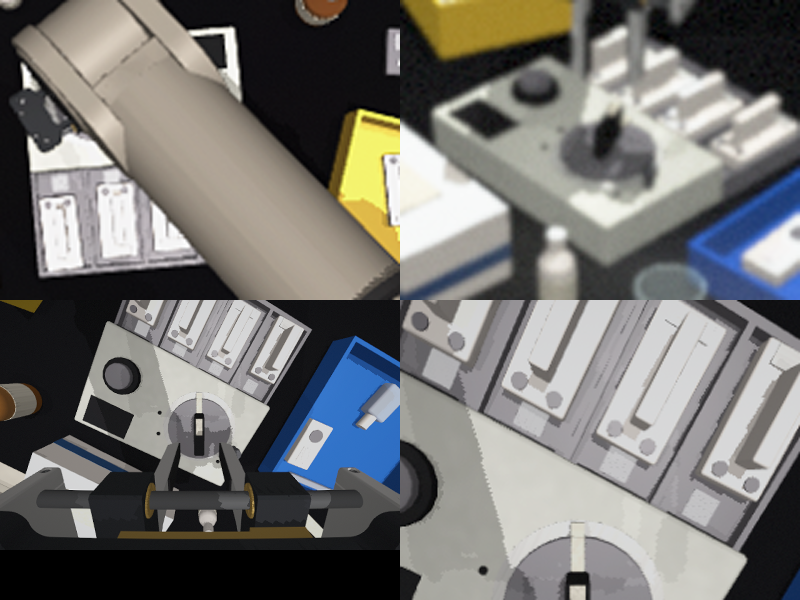

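All four cartridges lie flat, one to a lane, and the tool lines up with the dial bar. While lowering, I'll refine the dial axis and pin bearing from the marks.

```bash
python3 - <<'E'
from h import *
from scipy.optimize import least_squares
f=lambda L:np.array(L)/3.47+[185-.36,140-.36]
d=plane("top",f([(457,150),(590,139),(608,176)]),.05)[:,:2]; p=plane("top",f([(446,187)]),.074)[:,:2]
P=np.r_[d,p]; r=least_squares(lambda c:np.hypot(*(P-c).T)-.066,[.636,.021]); print(r.x,r.fun)
print(np.degrees(np.arctan2(P[:,1]-r.x[1],P[:,0]-r.x[0])))
c=np.array([.6364,.0211]);print(np.degrees(np.arctan2(P[:,1]-c[1],P[:,0]-c[0])),np.hypot(*(P-c).T))
E
```

```text
[0.63710208 0.02023537] [ 3.16216919e-04 -2.60627982e-04  6.59673872e-05 -4.09569658e-04]
[ 58.39125547 -51.94210686 -81.38588204  87.90840893]
[ 57.47813791 -51.92513548 -80.90320696  87.25969079] [0.0659562  0.06685298 0.06702838 0.06475615]
```

Call:
drive_tool:
  targets: [0,0,1,0,0,0,0.45,0,0,1,0,0,0,0.45,0,0,1,0,0,0,0.45,0,0,0.5,0,0,0,0.45,0,0,0,0,0,0,0.45]
  grip_force: 15

```text
time: 44.7
tcp_pos: [0.6357, 0.0209, 0.0814]
tcp_rot: [[-0.864, -0.503, -0.003], [-0.503, 0.864, 0.0], [0.002, 0.002, -1.0]]
force: [0.4, 0.1, 0.5]
grip_width: 0.0422
grip_force: 0.0
```

```bash
python3 look.py 636.4 21.1 82 -149.6
```

```text
[0.6357 0.0209 0.0814] yaw -149.78 q7 78.6 w 0.042 t 44.7
shares [-0.04 -0.01 -0.03] turn -0.03
```

Call:
drive_tool:
  targets: [-0.05,-0.05,0,0,0,0,0,0,0,0,0,0,0,0,0,0,0,0,0,0,0,0,0,0,0,0,0,0,0,0,0,0,0,0,0,0,0,0,0,0,0,0]

```text
time: 45.3
tcp_pos: [0.6382, 0.0208, 0.084]
tcp_rot: [[-0.864, -0.503, 0.001], [-0.503, 0.864, 0.0], [-0.001, -0.0, -1.0]]
force: [-2.3, 1.8, 5.7]
grip_width: 0.014
grip_force: 15.0
```

Call:
drive_tool:
  targets: [0,0,0,0,0,0.5,0,0,0,0,0,0,1,0,0,0,0,0,0,1,0,0,0,0,0,0,1,0,0,0,0,0,0,1,0,0,0,0,0,0,1,0,0,0,0,0,0,1,0]

```text
time: 46.0
tcp_pos: [0.6381, 0.0212, 0.084]
tcp_rot: [[-0.992, 0.126, 0.0], [0.126, 0.992, 0.001], [-0.0, 0.001, -1.0]]
force: [-1.8, 2.3, 4.7]
grip_width: 0.0137
grip_force: 15.0
```

```bash
python3 look.py 637.1 20.2 82 -149.6;python3 -c "
from h import *
print(ctrl.observe()['joints'].round(1))"
```

```text
[0.6381 0.0212 0.084 ] yaw 172.75 q7 45.4 w 0.014 t 46.0
shares [ 0.04 -0.05  0.1 ] turn 56.26
[ 30.7  40.1 -54.1 100.8  37.5  59.   45.4]
```

Call:
drive_tool:
  targets: [0,0,0,0,0,1,0,0,0,0,0,0,1,0,0,0,0,0,0,1,0,0,0,0,0,0,1,0,0,0,0,0,0,1,0,0,0,0,0,0,1,0,0,0,0,0,0,1,0]

```text
time: 46.7
tcp_pos: [0.6383, 0.0215, 0.0841]
tcp_rot: [[-0.678, 0.735, 0.001], [0.735, 0.678, 0.001], [0.0, 0.001, -1.0]]
force: [-0.5, 4.7, 3.0]
grip_width: 0.0143
grip_force: 15.0
```

Call:
drive_tool:
  targets: [0,0,0,0,0,1,0,0,0,0,0,0,1,0,0,0,0,0,0,1,0,0,0,0,0,0,1,0,0,0,0,0,0,1,0,0,0,0,0,0,1,0,0,0,0,0,0,1,0,0,0,0,0,0,0,0]

```text
time: 47.5
tcp_pos: [0.6386, 0.0217, 0.0841]
tcp_rot: [[-0.047, 0.999, 0.002], [0.999, 0.047, 0.001], [0.001, 0.002, -1.0]]
force: [2.7, 4.7, 0.9]
grip_width: 0.0136
grip_force: 15.0
```

```bash
python3 look.py 637.1 20.2 82 87.9;python3 -c "
from h import *
print(ctrl.observe()['joints'].round(1))"
```

```text
[0.6386 0.0217 0.0841] yaw 92.67 q7 -25.0 w 0.014 t 47.5
shares [-0.07 -0.08  0.1 ] turn 0.83
[ 19.3  33.8 -36.5 101.4  24.5  52.8 -25. ]
```

Call:
drive_tool:
  targets: [0,0,0,0,0,0.83,0,0,0,0,0,0,0,0,0,0,0,0,0,0,0,0,0,0,0,0,0,0,0,0,0,0,0,0,0.45,0,0,0,0,0,0,0.45,0,0,0,0,0,0,0.45,0,0,0,0,0,0,0.45]

```text
time: 48.3
tcp_pos: [0.6379, 0.0203, 0.0834]
tcp_rot: [[0.035, 0.999, -0.0], [0.999, -0.035, -0.0], [-0.0, -0.0, -1.0]]
force: [-0.6, 0.4, 1.1]
grip_width: 0.0414
grip_force: 0.0
```

Call:
drive_tool:
  targets: [0,0,-1,0,0,0,0.45,0,0,-1,0,0,0,0.45,0,0,-1,0,0,0,0.45,0,0,-1,0,0,0,0.45,-1,0,-1,0,0,0,0.45,-1,0,0,0,0,0,0.45,-1,0,0,0,0,0,0,0,0,0,0,0,0,0]

```text
time: 49.1
tcp_pos: [0.6358, -0.043, 0.1834]
tcp_rot: [[0.039, 0.999, -0.0], [0.999, -0.039, -0.001], [-0.001, -0.0, -1.0]]
force: [-0.5, 0.0, -0.2]
grip_width: 0.0294
grip_force: 0.0
```

```bash
python3 look.py 625.3 -114.5 90 87.9 w13.png; python3 - <<'E'
from h import *
s=ctrl.observe(); p=(s['tcp_rot'],s['tcp_pos'])
im=cv2.imread("pics/w13.png"); g=im.max(2)
# rectified patch at bar-top height z=.096, 1 px = 1 mm, centred on the dial axis (world axes)
c=ctrl.calibration("wrist"); T=np.eye(4);T[:3,:3],T[:3,3]=p; T=np.linalg.inv(T@c['tool_from_camera'])
K=np.array([[c['fx'],0,c['cx']],[0,c['fy'],c['cy']],[0,0,1]])
X,Y=np.meshgrid(np.arange(-90,91)*.001+.6371,np.arange(-90,91)*.001+.0202,indexing='ij')
def patch(z):
    q=np.c_[X.ravel(),Y.ravel(),np.full(X.size,z)]
    u=cv2.projectPoints(q,cv2.Rodrigues(T[:3,:3])[0],T[:3,3],K,c['distortion'])[0].reshape(181,181,2).astype(np.float32)
    return cv2.remap(im,u[...,0],u[...,1],cv2.INTER_LINEAR)
P=patch(.096).max(2)
m=(P<45); m[np.hypot(*np.indices(P.shape)-90)>40]=0
xy=np.argwhere(m)-90; print(len(xy),xy.mean(0) if len(xy) else 0)
if len(xy)>20: print(cv2.minAreaRect(xy.astype(np.float32)))
L=patch(.062).max(2); a=np.radians(np.arange(60,121,2))
for r in (44,51,55,66): print(r,[int(L[int(round(90+r*np.cos(t))),int(round(90+r*np.sin(t)))]) for t in a])
H=patch(.074).max(2); print(66,[int(H[int(round(90+66*np.cos(t))),int(round(90+66*np.sin(t)))]) for t in a])
E
```

```text
[ 0.6358 -0.043   0.1834] yaw 87.79 q7 -19.4 w 0.029 t 49.1
shares [-3.59 -0.38  4.67] turn -0.02
174 [ 3.86781609 -4.76436782]
((1.5151376724243164, 2.4995384216308594), (49.371273040771484, 12.509407997131348), 88.26429748535156)
44 [153, 153, 154, 154, 154, 155, 155, 155, 156, 156, 156, 201, 214, 215, 214, 210, 152, 151, 160, 160, 160, 160, 161, 161, 162, 161, 162, 163, 163, 162, 163]
51 [189, 178, 174, 212, 169, 183, 210, 169, 159, 195, 178, 173, 213, 212, 214, 212, 198, 194, 201, 217, 185, 216, 193, 210, 216, 209, 199, 216, 217, 216, 212]
55 [215, 216, 216, 215, 215, 215, 215, 215, 215, 215, 215, 179, 205, 212, 212, 213, 207, 214, 216, 216, 216, 216, 216, 216, 217, 216, 216, 216, 216, 216, 216]
66 [57, 191, 216, 215, 215, 215, 215, 212, 182, 153, 148, 88, 114, 116, 114, 117, 103, 196, 206, 210, 210, 210, 211, 212, 212, 211, 211, 211, 212, 212, 212]
66 [55, 178, 215, 215, 215, 215, 215, 214, 201, 153, 146, 102, 114, 116, 114, 117, 119, 194, 209, 210, 210, 211, 211, 212, 212, 212, 212, 212, 213, 212, 212]
```

The nib lies at 86–87° and the pin head at about 87°, so they are aligned. Now the button, with fingers shut.

Call:
drive_tool:
  targets: [-0.9,-0.1,0,0,0,0,0,-0.9,-0.1,0,0,0,0,0,-0.9,-0.1,0,0,0,0,0,-0.9,-0.1,0,0,0,0,0,0,0,1,0,0,0,0,0,0,1,0,0,0,0,0,0,1,0,0,0,0,0,0,0.7,0,0,0,0]

```text
time: 49.95
tcp_pos: [0.6249, -0.111, 0.1081]
tcp_rot: [[0.034, 0.999, -0.001], [0.999, -0.034, 0.0], [0.0, -0.001, -1.0]]
force: [-0.3, 0.3, 1.1]
grip_width: 0.0004
grip_force: 0.0
```

Call:
drive_tool:
  targets: [0,0,0.5,0,0,0,0,0,0,0.3,0,0,0,0,0,0,0,0,0,0,0]

```text
time: 50.25
tcp_pos: [0.6253, -0.111, 0.0931]
tcp_rot: [[0.035, 0.999, -0.001], [0.999, -0.035, 0.0], [0.0, -0.001, -1.0]]
force: [0.1, 0.4, 0.8]
grip_width: 0.0006
grip_force: 0.0
```

```bash
python3 look.py 625.3 -114.5 75 87.9
```

```text
[ 0.6253 -0.111   0.0931] yaw 88.01 q7 -16.1 w 0.001 t 50.25
shares [-0.18  0.01  0.9 ] turn 0.02
```

Tips are at 79 mm. Step down in 4 mm steps, watching the force.

Call:
drive_tool:
  targets: [-0.17,0,0.2,0,0,0,0,0,0,0.2,0,0,0,0,0,0,0,0,0,0,0]

```text
time: 50.55
tcp_pos: [0.6254, -0.1149, 0.0854]
tcp_rot: [[0.036, 0.999, 0.0], [0.999, -0.036, -0.0], [-0.0, 0.0, -1.0]]
force: [-0.1, -0.4, 2.0]
grip_width: 0.0006
grip_force: 0.9
```

Call:
drive_tool:
  targets: [0,0,0.2,0,0,0,0,0,0,0,0,0,0,0]

```text
time: 50.75
tcp_pos: [0.6256, -0.1147, 0.0815]
tcp_rot: [[0.035, 0.999, 0.001], [0.999, -0.035, -0.0], [-0.0, 0.001, -1.0]]
force: [1.0, -2.5, 5.0]
grip_width: 0.0007
grip_force: 2.1
```

Call:
drive_tool:
  targets: [0,0,0.2,0,0,0,0,0,0,0,0,0,0,0]

```text
time: 50.95
tcp_pos: [0.6258, -0.1147, 0.0797]
tcp_rot: [[0.035, 0.999, 0.001], [0.999, -0.035, -0.001], [-0.001, 0.001, -1.0]]
force: [-11.0, -1.8, 32.1]
grip_width: 0.0004
grip_force: 16.3
```

The button is at its stop. Lift away.

Call:
drive_tool:
  targets: [0,0,-1,0,0,0,0,0,0,-1,0,0,0,0,0,0,-1,0,0,0,0,0,0,-1,0,0,0,0,0,0,-1,0,0,0,0,0,0,0,0,0,0,0,0,0,0,0,0,0,0]

```text
time: 51.65
tcp_pos: [0.6252, -0.1144, 0.1774]
tcp_rot: [[0.035, 0.999, 0.0], [0.999, -0.035, -0.0], [-0.0, 0.0, -1.0]]
force: [-0.2, -0.4, -1.0]
grip_width: 0.0003
grip_force: 0.0
```

```bash
python3 - <<'E'
from plant import ctrl
s=ctrl.observe(); print(s['tcp_pos'],s['force']); print(ctrl.job_done())
E
```

```text
[ 0.6252192  -0.11438947  0.17738866] [-0.1774099  -0.36077398 -1.01937755]
the job is handed in; nothing more can be done
None
```

The job is handed in at about 52 s, with no verdict returned: the spent cartridge is in the bin, all four fresh ones are flat in the tray, the dial was turned clockwise to the pin (within about 1°), and the start button was pressed to its stop and released.

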